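Fold shut a row of flip lids with one fingertip stroke

TASK

The four flip lids on the strip of small-parts boxes stand open. Start at the strip's left end, behind the hinge of the first lid, and run a light fingertip along the strip so that the lids fold over one after another and all four end fully shut. Lift nothing, do not shove the strip out of its place, and leave the things around it alone.

Things in the scene. Friction and masses are not known exactly. Their poses are not given: they have to be found in the camera images.
- strip: Loose strip of four grey plastic boxes joined end to end, full of fixings, lying flat: 160 mm long (own y), 52 wide (own x), rim 30 high, 0.7 to 1.0 kg. Origin: centre of the underside, z up. Box 1 is at the +y end (left); centres at y = +60, +20, -20, -60 mm. Each has its own lid, hinged across the strip on the box's +y side, opening towards +y. A side push over about 4 N slides it.
- lid1 (a joint): Hinge angle of lid 1 (+y end), rad: 0 = shut, level; 1.57 = upright; 1.9 = open stop. Hinge line: 17 mm from the box centre towards +y, 30 mm above the table. Each lid is a milky plate 50 wide, 36 long, 3 thick (mm); shut, its top is 33 mm above the table. It stays at any angle (about 0.01 N m of friction), nothing snaps; shut, it rests firmly and does not give.
- lid2 (a joint): Hinge angle of lid 2 (box 2 counted from the +y end), rad; made like lid 1: 0 = shut level on its box, 1.57 = upright.
- lid3 (a joint): Hinge angle of lid 3 (box 3 counted from the +y end), rad; made like lid 1: 0 = shut level on its box, 1.57 = upright.
- lid4 (a joint): Hinge angle of lid 4 (box 4 counted from the +y end), rad; made like lid 1: 0 = shut level on its box, 1.57 = upright.
- lid1_tip (a point): Middle of the free edge of lid 1, on its outer (top) face, 36 mm from the hinge line; 33 mm above the table when shut.
- lid2_tip (a point): Middle of the free edge of lid 2, on its outer (top) face, 36 mm from the hinge line; 33 mm above the table when shut.
- lid3_tip (a point): Middle of the free edge of lid 3, on its outer (top) face, 36 mm from the hinge line; 33 mm above the table when shut.
- lid4_tip (a point): Middle of the free edge of lid 4, on its outer (top) face, 36 mm from the hinge line; 33 mm above the table when shut.
- tape_brown: Bystander: roll of brown packing tape lying flat, 112 mm across, 48 mm high; loose. Origin: centre of the underside.
- date_stamp: Bystander: hand stamp, wooden foot with a round knob, 29 x 52 x 76 mm; loose, upright. Origin: centre of the underside.
- glue_stick: Bystander: glue stick standing upright, 27 mm across, 96 mm high; loose. Origin: centre of the underside.
- spare_box_2: Bystander: small white cardboard box, 90 x 50 x 60 mm; loose. Origin: centre of the underside.

How it is judged:
By the outcome, as a careful person would: the job done as asked, in the order asked, and still so for the second after the job is handed in, with the robot touching nothing.
It also fails if it takes over 38 s, if anything falls off the work surface, if the arm or the gripper's body presses on something with over 40 N, if the wrist force passes 120 N, or if a joint passes its speed limit or range.

ROBOT

A 7-joint arm with a two-finger parallel gripper is mounted at the origin on a cart in front of the work surface, level with it; the furniture and walls round the work are solid. World frame = base frame: x ahead of the robot, y to its left, z up, the work surface at z = 0. Lengths are in mm, angles in rad, forces in N, time in s.
With the tool pointing down it reaches from about 400 to 875 mm from the base axis. Payload 4.4 kg.
Tool frame: the origin (TCP) lies midway between the tips of the shut fingers; the grasp point (between the pads) lies 19 mm behind it; z points along the fingers, y is the line along which they close (so a half turn about z gives the same grasp; the last joint's range is limited). The gripper opens to 85 mm and grips with 20 to 120 N. Pads are 22 mm wide; open, the fingers measure 114 mm over their backs; the gripper's body (76 mm by 85 mm) begins 54 mm behind the grasp point. The pads swing forward as they close: fully open they stand 13 mm farther back than shut.
Start: joints at [1.085, 0.628, 0.038, 1.517, -0.027, 0.996, -0.02], TCP at [264.954, -593.563, 231.313] pointing down, gripper open.
Joint ranges: [-3.06, 3.06], [-0.37, 2.12], [-1.25, 1.32], [0.18, 2.47], [-1.1, 4.24], [0.23, 1.98], [-2.94, 2.94]. Speed limits (rad/s): [2.57, 2.57, 3.14, 3.14, 3.14, 3.14, 3.14].

INTERFACE

Orientations are given as [roll, pitch, yaw] about the fixed x, y, z axes, in that order (R = Rz(yaw) Ry(pitch) Rx(roll)).
In Python, from cell import readout, optics, order gives the robot as it stands.
- The arm moves only by the shell command python3 -m jog 'ROWS'. ROWS is a JSON object of lists of equal length, an entry for each row: "claw": the opening, from 0 (shut) to 1 (fully open); "xyz": the shift along the tool's x, y, z each as a share of 0.1 m, from -1 to 1, a list of three; "twist": the turn, a rotation vector about the tool's x, y, z each as a share of 180 degrees, from -1 to 1, a list of three. A call has 1 to 12 rows; each row shifts and turns the commanded pose from where the row before left it, along the tool's axes as they then stand; what a row does not reach is not made up. A row lasts 1/8 s, in which the tool goes at most 62.5 mm and 10.7 degrees, less where a joint would pass 70% of its speed; a pose out of reach is approached as far as the arm can. A call with a number of a shift or a turn outside -1 to 1 is refused whole. A call with a gripper value outside its range is refused whole. The fingers move at their own pace and stop on an object; the grip force is fixed at half the most. Time passes only in rows, so rows that do not move let the fingers close. It gives the time, the measured TCP pose, the force, the opening and the grip force at its end, in the units of the state.
- readout.read_state(): the state, without advancing time (a new reading comes with each control period).
- optics.get_image(name): name is "side" or "top"; returns a dict with "color" (480x640x3 uint8, red, green, blue), "fovy" (degrees; the focal length in pixels is half the picture's height over the tangent of half this angle, whatever the lens; pixels are square), "cx", "cy" (the principal point, pixels), "k1" (the pictures are not rectified: a ray, as slopes to the right and down, at radius r is drawn at 1 + k1 r^2 times it, then the intrinsics apply), "view" (4x4, takes a point from world to camera coordinates). Camera axes: x right, y up, looking along -z (the intrinsics and any distortion apply to the point x, -y, -z); pixel columns grow to the right and rows downward; lengths in mm; the calibration is good to about 2 mm. A picture is of the moment at which its call begins. There is no depth.
- order.finish_job(): hands the job in; it is judged then, once.
Trained networks look in the newest picture that a camera, given by its name, has taken for a name from the list of things; names that differ only in an ending like _2 or _b are one class to them, and where a whole thing is asked for, a point or a joint stands for the part that bears it (a point fixed in the world has none). Each returns a list of dicts, best first, with "score" (0 to 1); they miss things now and then, are a little off and sometimes report something else, mostly with a low value. They report only what shows in the picture. A call takes as long as a camera call.
- optics.boxes_of(camera, label): "rect" ([left, top, width, height] in pixels, round what is visible of it).
The state is a dict: "clock": time; "qpos": joint angles; "qd": joint speeds; "tau": joint torques, N m; "eef_pos": TCP position; "tool_rot": TCP orientation; "force": force on the tool from outside, world axes, zero at the start; "torque": the same for the moment, N m; "width": finger opening in mm; "gripper_force": force on a finger pad.
Only numpy, scipy, OpenCV 4.12 (cv2) and the standard library are available. Lean on these libraries where they do the work, as an engineer would, in place of code of your own. Each camera call takes 0.05 s, during which the arm holds its last target. There are 200 camera calls.

## Working session

There is one attempt and no reset: what is moved stays moved. The work goes in short steps, Python scripts to look and compute and a shell command to move; the robot and the scene stay as the last step left them, time stands still between calls to the robot, and variables do not carry over. Pictures are saved under pics/ and viewed, at most 10 in all, crops included, and the job is handed in when it is done.

```bash
mkdir -p pics; ls; cat > h.py <<'E'
import numpy as np, cv2
from cell import readout, optics, order
def cam(name,fn=None):
    d=optics.get_image(name)
    if fn: cv2.imwrite('pics/'+fn,d['color'][...,::-1])
    f=240/np.tan(np.radians(d['fovy'])/2)
    d['K']=np.array([[f,0,d['cx']],[0,f,d['cy']],[0,0,1]]); d['V']=np.array(d['view']); return d
def proj(d,P):
    P=np.atleast_2d(P); c=(d['V']@np.c_[P,np.ones(len(P))].T).T
    s=np.c_[c[:,0]/-c[:,2],-c[:,1]/-c[:,2]]; s=s*(1+d['k1']*(s**2).sum(1,keepdims=True))
    return s@d['K'][:2,:2].T+d['K'][:2,2]
def ray(d,uv):
    s=cv2.undistortPoints(np.array(uv,float).reshape(-1,1,2),d['K'],np.array([d['k1'],0,0,0.]))[:,0]
    R=d['V'][:3,:3]; o=-R.T@d['V'][:3,3]
    v=np.c_[s[:,0],-s[:,1],-np.ones(len(s))]@R; return o,v
def onz(d,uv,z):
    o,v=ray(d,uv); return o+v*((z-o[2])/v[:,2])[:,None]
E
python3 - <<'E'
from h import *
for n in('side','top'):
    d=cam(n,n+'1.png'); print(n,d['fovy'],d['k1'],np.round(-d['V'][:3,:3].T@d['V'][:3,3]))
    for l in('strip','lid1','lid1_tip','lid4_tip','tape_brown','date_stamp','glue_stick','spare_box_2'):
        for b in optics.boxes_of(n,l)[:4]: print(l,round(b['score'],2),np.round(b['rect']))
s=readout.read_state();print(s)
E
```

```text
pics
side 45.23521396582721 -0.12054703800371934 [  88. 1277.  824.]
strip 0.71 [318. 235.  50.  61.]
strip 0.68 [262. 327.  64.  61.]
lid1 0.66 [343. 235.  20.  24.]
lid1 0.64 [334. 247.  21.  16.]
lid1 0.57 [324. 252.  22.  24.]
lid1 0.49 [317. 268.  19.  18.]
lid1_tip 0.82 [318. 266.  20.  17.]
lid4_tip 0.48 [340. 238.  22.  20.]
tape_brown 0.57 [262. 328.  64.  62.]
date_stamp 0.92 [278. 240.  12.  34.]
glue_stick 0.87 [260. 248.  15.  39.]
spare_box_2 0.56 [378. 168.  36.  29.]
top 42.007834258207005 -0.10487278535190066 [ 408.  211. 1412.]
strip 0.91 [260. 263.  79.  29.]
lid1 0.64 [260. 262.  80.  32.]
lid1 0.51 [277. 266.   9.  20.]
lid1 0.45 [316. 266.   6.  23.]
lid4_tip 0.61 [271. 204.  25.  12.]
lid4_tip 0.58 [315. 268.   9.  25.]
tape_brown 0.59 [136. 255.  52.  51.]
date_stamp 0.52 [272. 201.  25.  17.]
date_stamp 0.3 [245. 201.  16.  20.]
glue_stick 0.56 [246. 203.  16.  18.]
spare_box_2 0.64 [473. 258.  33.  46.]
spare_box_2 0.56 [301. 266.   3.  21.]
{'clock': 0.9, 'qpos': array([ 1.08520258,  0.62837852,  0.03848898,  1.51736288, -0.02700842,
        0.99626546, -0.02000764]), 'qd': array([ 0.00062648,  0.00083657, -0.0010839 , -0.00027333,  0.00018957,
       -0.00123265,  0.00080254]), 'tau': array([ 3.97508416e-05, -5.63255918e+01,  1.22552678e+00, -1.93783218e+01,
        1.08631456e-02,  1.58128423e-03, -3.24390371e-06]), 'eef_pos': array([ 264.97583654, -593.59147791,  231.33905391]), 'tool_rot': array([ 3.14148997e+00, -5.34531297e-05,  4.19766280e-01]), 'force': array([ 0.3053339 , -0.3352993 ,  0.36182495]), 'torque': array([ 0.00355874, -0.00327958, -0.03758828]), 'gripper_force': 0.0, 'width': 85.14338055834037}
```

```bash
python3 - <<'E'
import cv2,numpy as np
a=cv2.imread('pics/top1.png')[185:325,110:530]; b=cv2.imread('pics/side1.png')[150:400,230:440]
cv2.imwrite('pics/topc.png',cv2.resize(cv2.imread('pics/top1.png')[190:315,240:360],None,fx=4.8,fy=4.8,interpolation=cv2.INTER_CUBIC))
cv2.imwrite('pics/sidec.png',cv2.resize(b[60:160,60:180],None,fx=5,fy=5,interpolation=cv2.INTER_CUBIC))
E
```

```text
(no output)
```

View pics/top1.png

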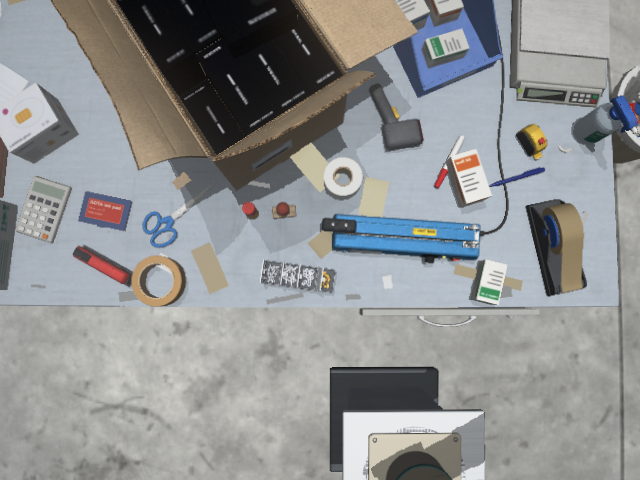

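View pics/topc.png

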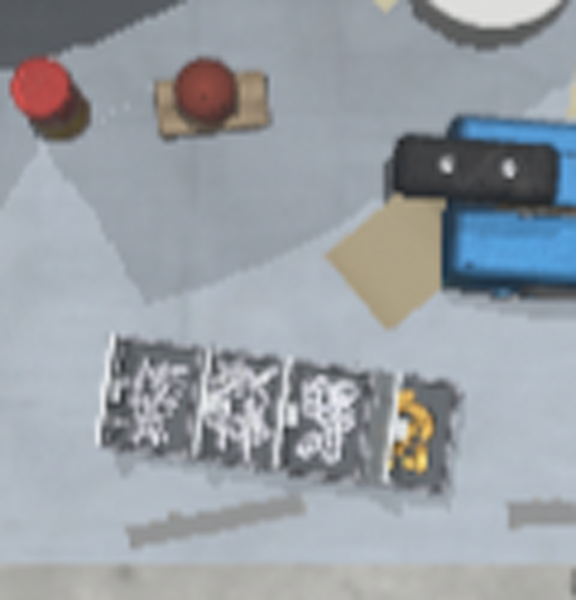

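View pics/sidec.png

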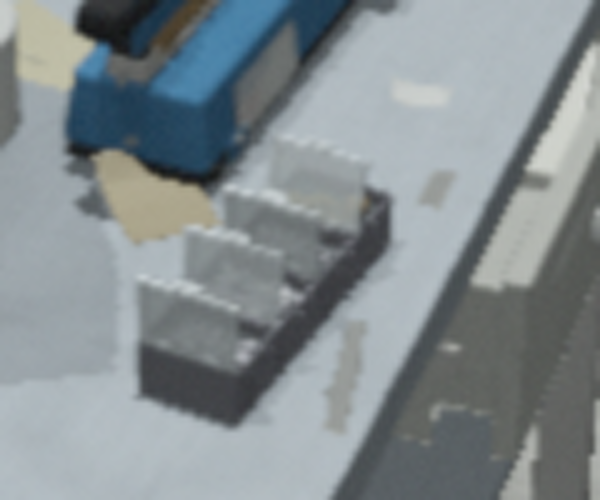

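View pics/side1.png

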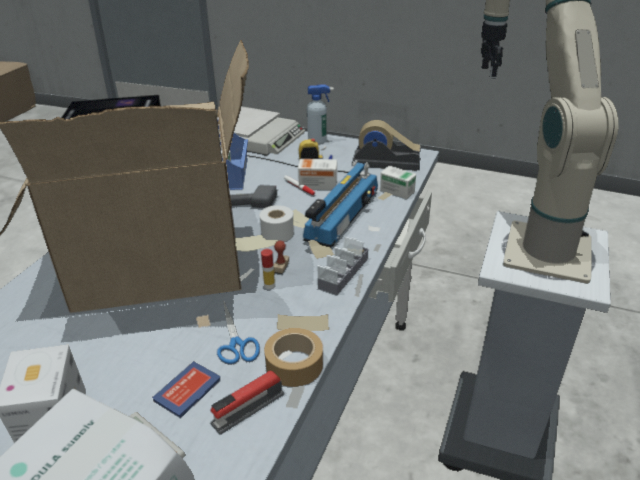

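The strip is in the top picture at about (262–338, 262–292), yaw slightly turned. All four lids are upright or nearly so. The blue sealer lies beyond its right end (starts at about 325, 215), and the table edge is below it (row 305). I'll fit the pose and lid angles from the hand-read corners in both views.

```bash
cat > fit.py <<'E'
from h import *
from scipy.optimize import least_squares
def lidp(i,a,s,w=3.):
    hy=[60,20,-20,-60][i]+17
    return [25*s,hy-36*np.cos(a)+w*np.sin(a),30+36*np.sin(a)+w*np.cos(a)]
def world(p,L):
    c,s=np.cos(p[2]),np.sin(p[2]); L=np.array(L,float)
    return np.c_[p[0]+c*L[:,0]-s*L[:,1],p[1]+s*L[:,0]+c*L[:,1],L[:,2]]
E
python3 - <<'E'
from fit import *
D={n:cam(n) for n in('side','top')}
sp=lambda u,v:(u/5+290-.4,v/5+210-.4); tp=lambda u,v:(u/4.8+240-.4,v/4.8+190-.4)
S=[((26,80,0),sp(140,398)),((-26,80,0),sp(237,425)),((-26,80,30),sp(243,378)),((26,80,30),sp(140,345)),((-26,-80,0),sp(387,238)),((-26,-80,30),sp(390,197))]
T=[((26,-80,30),tp(460,383)),((-26,-80,30),tp(443,492))]
LS=[((137,280),(240,320)),((187,230),(283,265)),((225,188),(325,224)),((275,140),(368,165))]
LT=[((113,338),(98,445)),((210,350),(193,455)),((290,360),(275,468)),((402,373),(386,482))]
def res(q):
    r=[]
    for d,X in((D['side'],S),(D['top'],T)):
        r.append(proj(d,world(q,[x[0] for x in X]))-np.array([x[1] for x in X]))
    for i in range(4):
        P=world(q,[lidp(i,q[3+i],1,1.5),lidp(i,q[3+i],-1,1.5)])
        r.append(proj(D['side'],P)-np.array([sp(*x) for x in LS[i]]))
        r.append(proj(D['top'],P)-np.array([tp(*x) for x in LT[i]]))
    return np.concatenate(r).ravel()
o=onz(D['top'],[(300,278)],15)[0]
f=least_squares(res,[o[0],o[1],0,1.5,1.5,1.5,1.5],loss='soft_l1')
q=f.x; print(np.round(q,3)); print(np.round(res(q).reshape(-1,2),1).tolist())
print('end mid', world(q,[(0,80,0),(0,-80,0)]).round(1))
for l,uv,z in(('stamp',(284,212),0),('glue',(254,214),0),('tape',(158,281),24),('sealer left',(325,225),30),('sealer ll',(335,250),30)): print(l,onz(D['top'],[uv],z).round())
E
```

```text
[ 4.49932e+02  2.59478e+02 -1.19000e-01  1.56700e+00  1.46400e+00
  1.54500e+00  1.24900e+00]
[[-0.5, -0.4], [0.4, 0.9], [-0.8, -0.2], [-0.8, -0.2], [0.4, 1.1], [0.1, -0.8], [-0.3, -0.1], [0.5, 0.6], [0.2, -0.4], [-0.2, -2.1], [-0.5, 0.2], [-0.4, 0.9], [-0.5, -0.6], [0.1, -1.6], [-0.7, 0.1], [-0.0, 1.3], [-0.5, -0.5], [-1.0, -2.0], [-0.3, 0.1], [-0.0, 0.7], [-0.7, -1.2], [-0.2, -0.8], [-0.3, 0.3], [0.2, 0.6]]
end mid [[459.4 338.9   0. ]
 [440.5 180.    0. ]]
stamp [[598. 293.   0.]]
glue [[593. 361.   0.]]
tape [[439. 572.  24.]]
sealer left [[565. 199.  30.]]
sealer ll [[509. 177.  30.]]
```

```bash
python3 -m jog '{"claw":[0,0,0,0,0,0,0,0,0,0,0,0],"xyz":[[0.394,-0.243,0],[0.394,-0.243,0],[0.394,-0.243,0],[0.394,-0.243,0],[0.394,-0.243,0],[0.394,-0.243,0],[0.394,-0.243,0],[0.394,-0.243,0],[0.394,-0.243,0],[0.2,-0.46,0],[0.2,-0.46,0],[0.2,-0.46,0]],"twist":[[0,0,0],[0,0,0],[0,0,0],[0,0,0],[0,0,0],[0,0,0],[0,0,0],[0,0,0],[0,0,0],[0,0,0],[0,0,0],[0,0,0]]}'
```

```text
clock: 2.5
eef_pos: [498.3, -97.3, 231.5]
tool_rot: [3.141, -0.001, 0.42]
force: [0.0, 0.3, -0.0]
width: 0.1
gripper_force: 0.0
```

```bash
python3 -m jog '{"claw":[0,0,0,0,0,0,0,0,0,0,0,0],"xyz":[[0.174,-0.487,0],[0.174,-0.487,0],[0.174,-0.487,0],[0.174,-0.487,0],[0.174,-0.487,0],[0.174,-0.487,0],[0.174,-0.487,0],[0.174,-0.487,0],[0.174,-0.487,0],[0,0,0],[0,0,0],[0,0,0]],"twist":[[0,0,0],[0,0,0],[0,0,0],[0,0,0],[0,0,0],[0,0,0],[0,0,0],[0,0,0],[0,0,0],[0,0,-0.055],[0,0,-0.055],[0,0,-0.055]]}'
```

```text
clock: 4.0
eef_pos: [462.5, 365.4, 231.3]
tool_rot: [3.141, 0.0, 0.944]
force: [0.2, 0.9, 0.2]
width: 0.1
gripper_force: 0.0
```

```bash
python3 -m jog '{"claw":[0,0,0,0,0,0,0,0],"xyz":[[0,0,0],[0,0,0],[0,0,0],[0,0,0.4],[0,0,0.4],[0,0,0.4],[0,0,0.4],[0,0,0.12]],"twist":[[0,0,-0.054],[0,0,-0.054],[0,0,-0.054],[0,0,0],[0,0,0],[0,0,0],[0,0,0],[0,0,0]]}'
python3 - <<'E'
from fit import *
s=readout.read_state(); e=s['eef_pos']; print(e,s['tool_rot'],s['force'])
q=np.array([449.9,259.5,-.119]); c,si=np.cos(q[2]),np.sin(q[2]); v=e[:2]-q[:2]
print('local',c*v[0]+si*v[1],-si*v[0]+c*v[1])
for n in('side','top'):
    d=cam(n); p=proj(d,[e])[0]; print(n,p)
    im=d['color'][...,::-1].copy(); x0,y0=(285,215) if n=='side' else (240,210)
    I=cv2.resize(im[y0:y0+100,x0:x0+125],None,fx=6,fy=6,interpolation=cv2.INTER_CUBIC)
    cv2.circle(I,(int((p[0]-x0+.5)*6),int((p[1]-y0+.5)*6)),4,(0,0,255),-1)
    cv2.imwrite('pics/%s2.png'%n,I)
E
```

```text
clock: 5.0
eef_pos: [461.4, 364.1, 57.2]
tool_rot: [-3.139, 0.003, 1.447]
force: [0.5, -0.4, 0.7]
width: 0.2
gripper_force: 0.0
[461.42770218 364.05768813  57.15189215] [-3.13898351  0.00320248  1.44710648] [ 0.49182732 -0.39897881  0.69203727]
local -0.9668430548007265 105.18680182548339
side [321.85135827 278.36747988]
top [249.21515089 270.8030733 ]
```

View pics/side2.png

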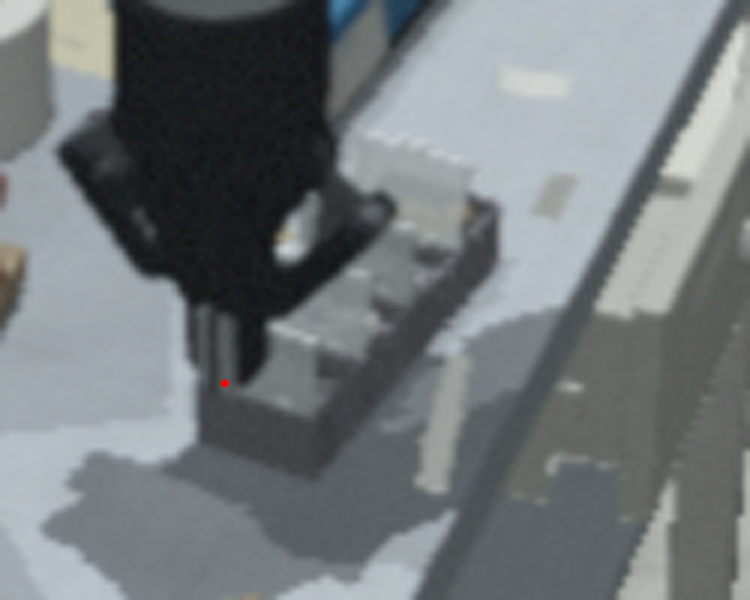

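```bash
python3 -m jog '{"claw":[0,0,0,0,0,0,0,0,0],"xyz":[[-0.08,0,0],[-0.06,0,0],[-0.06,0,0.01],[-0.06,0,0.02],[-0.06,0,0.04],[-0.06,0,0.04],[-0.06,0,0.05],[-0.05,0,0.05],[0,0,0]],"twist":[[0,0,0],[0,0,0],[0,0,0],[0,0,0],[0,0,0],[0,0,0],[0,0,0],[0,0,0],[0,0,0]]}'
cat > st.py <<'E'
from fit import *
s=readout.read_state(); e=s['eef_pos']
q=np.array([449.9,259.5,-.119]); c,si=np.cos(q[2]),np.sin(q[2]); v=e[:2]-q[:2]
print('local',round(c*v[0]+si*v[1],1),round(-si*v[0]+c*v[1],1),'z',e[2].round(2),s['force'].round(2),s['clock'])
E
python3 st.py
```

```text
clock: 6.22
eef_pos: [456.1, 315.7, 37.7]
tool_rot: [-3.141, 0.001, 1.447]
force: [0.4, -0.1, 0.0]
width: 0.0
gripper_force: 0.0
local -0.5 56.5 z 37.7 [ 0.36 -0.07  0.05] 6.225
```

```bash
python3 -m jog '{"claw":[0,0,0],"xyz":[[-0.02,0,0.02],[0,0,0.015],[0,0,0]],"twist":[[0,0,0],[0,0,0],[0,0,0]]}'; python3 -m jog '{"claw":[0,0],"xyz":[[0,0,0.006],[0,0,0]],"twist":[[0,0,0],[0,0,0]]}'; python3 -m jog '{"claw":[0,0],"xyz":[[0,0,0.006],[0,0,0]],"twist":[[0,0,0],[0,0,0]]}';
```

```text
clock: 6.6
eef_pos: [456.2, 314.7, 34.8]
tool_rot: [-3.142, -0.0, 1.447]
force: [-0.2, 1.0, -0.9]
width: 0.0
gripper_force: 0.0
clock: 6.85
eef_pos: [456.3, 314.7, 34.2]
tool_rot: [3.142, -0.0, 1.447]
force: [-0.5, -0.7, -0.5]
width: 0.1
gripper_force: 0.0
clock: 7.1
eef_pos: [456.3, 314.6, 33.6]
tool_rot: [3.142, -0.0, 1.447]
force: [-0.1, -0.3, -0.6]
width: 0.1
gripper_force: 0.0
```

```bash
python3 -m jog '{"claw":[0,0],"xyz":[[0,0,0.006],[0,0,0]],"twist":[[0,0,0],[0,0,0]]}'; python3 -m jog '{"claw":[0,0],"xyz":[[0,0,0.005],[0,0,0]],"twist":[[0,0,0],[0,0,0]]}';
```

```text
clock: 7.35
eef_pos: [456.3, 314.5, 33.1]
tool_rot: [3.142, 0.0, 1.447]
force: [-0.9, -0.5, 1.4]
width: 0.1
gripper_force: 0.8
clock: 7.6
eef_pos: [456.3, 314.6, 33.0]
tool_rot: [3.141, 0.0, 1.447]
force: [-0.4, -1.6, 6.1]
width: 0.4
gripper_force: 3.0
```

```bash
python3 -m jog '{"claw":[0,0,0,0,0,0,0,0,0,0,0],"xyz":[[0,0,-0.12],[0,0,-0.12],[-0.06,0,0],[-0.06,0,0.01],[-0.06,0,0.02],[-0.06,0,0.04],[-0.06,0,0.04],[-0.06,0,0.05],[-0.04,0,0.05],[0,0,0.015],[0,0,0]],"twist":[[0,0,0],[0,0,0],[0,0,0],[0,0,0],[0,0,0],[0,0,0],[0,0,0],[0,0,0],[0,0,0],[0,0,0],[0,0,0]]}'; python3 st.py
```

```text
clock: 8.98
eef_pos: [451.3, 275.1, 33.9]
tool_rot: [-3.141, -0.0, 1.447]
force: [-0.4, -0.3, 0.3]
width: 0.3
gripper_force: 0.0
local -0.5 15.6 z 33.89 [-0.42 -0.34  0.29] 8.975
```

```bash
python3 -m jog '{"claw":[0,0],"xyz":[[0,0,0.007],[0,0,0]],"twist":[[0,0,0],[0,0,0]]}'; python3 -m jog '{"claw":[0,0],"xyz":[[0,0,0.005],[0,0,0]],"twist":[[0,0,0],[0,0,0]]}';
```

```text
clock: 9.22
eef_pos: [451.4, 275.1, 33.4]
tool_rot: [3.141, -0.0, 1.447]
force: [0.3, 0.4, 0.2]
width: 0.2
gripper_force: 0.0
clock: 9.48
eef_pos: [451.4, 275.1, 33.1]
tool_rot: [3.141, -0.0, 1.447]
force: [-0.1, 0.4, 2.9]
width: 0.2
gripper_force: 1.5
```

```bash
python3 - <<'E'
from h import *
I=[]
for n,x0,y0 in(('side',285,215),('top',240,225)):
    d=cam(n); I.append(cv2.resize(d['color'][y0:y0+100,x0:x0+95,::-1],None,fx=4.2,fy=4.2,interpolation=cv2.INTER_CUBIC))
cv2.imwrite('pics/mid.png',np.hstack(I))
E
```

```text
(no output)
```

View pics/mid.png

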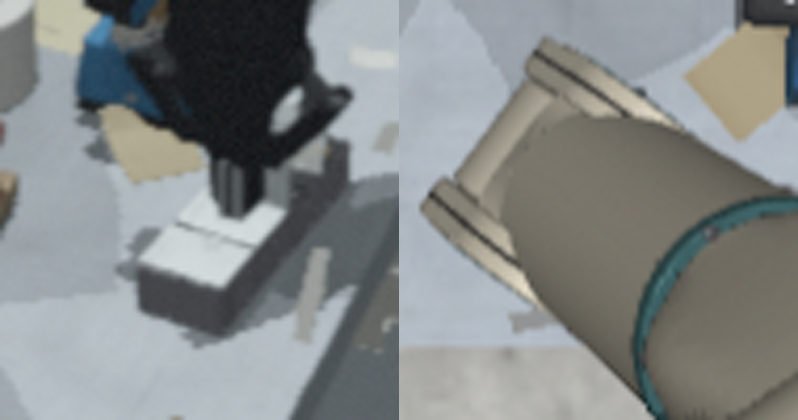

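The picture shows lids 1 and 2 flat and flush (left panel, about (195,260) and (240,215)), with the strip in place. Next is lid 3.

```bash
python3 -m jog '{"claw":[0,0,0,0,0,0,0,0,0,0,0,0],"xyz":[[0,0,0.003],[0,0,-0.12],[0,0,-0.12],[-0.06,0,0],[-0.06,0,0.01],[-0.06,0,0.02],[-0.06,0,0.04],[-0.06,0,0.04],[-0.06,0,0.05],[-0.04,0,0.05],[0,0,0.015],[0,0,0]],"twist":[[0,0,0],[0,0,0],[0,0,0],[0,0,0],[0,0,0],[0,0,0],[0,0,0],[0,0,0],[0,0,0],[0,0,0],[0,0,0],[0,0,0]]}'; python3 st.py;  python3 -m jog '{"claw":[0,0],"xyz":[[0,0,0.007],[0,0,0]],"twist":[[0,0,0],[0,0,0]]}'; python3 -m jog '{"claw":[0,0],"xyz":[[0,0,0.005],[0,0,0]],"twist":[[0,0,0],[0,0,0]]}'
```

```text
clock: 11.08
eef_pos: [446.3, 235.4, 33.9]
tool_rot: [-3.141, -0.0, 1.447]
force: [-0.2, -0.4, 0.5]
width: 0.4
gripper_force: 0.0
local -0.7 -24.4 z 33.87 [-0.23 -0.4   0.49] 11.075
clock: 11.32
eef_pos: [446.5, 235.4, 33.4]
tool_rot: [3.141, -0.0, 1.447]
force: [-0.9, -0.5, -0.2]
width: -0.3
gripper_force: 0.0
clock: 11.58
eef_pos: [446.5, 235.4, 33.1]
tool_rot: [3.141, -0.0, 1.447]
force: [-1.6, 1.3, 2.4]
width: -0.2
gripper_force: 1.6
```

```bash
python3 - <<'E'
from h import *
d=cam('side'); sp=lambda u,v:(u/5+289.6,v/5+209.6)
for n,b,t in(('right',(213,178),(205,122)),('left',(70,150),(78,75))):
    P=onz(d,[sp(*b)],0)[0]; z=min(range(150),key=lambda z:abs(proj(d,[[P[0],P[1],z]])[0,1]-sp(*t)[1])); print(n,P.round(),z)
a=d['color'][180:290,300:410,::-1]
cv2.imwrite('pics/seal.png',cv2.resize(a,None,fx=5,fy=5,interpolation=cv2.INTER_CUBIC))
s=readout.read_state()['eef_pos']
f=240/np.tan(np.radians(d['fovy'])/2)
for k in(0,30,60,90,120): print(k,proj(d,[s+[0,0,k],s+[60,-7,k],s-[60,-7,-k]]).round(0).tolist())
E
```

```text
right [515. 161.   0.] 34
left [592. 163.   0.] 46
0 [[348.0, 256.0], [325.0, 250.0], [372.0, 263.0]]
30 [[348.0, 246.0], [325.0, 239.0], [372.0, 253.0]]
60 [[348.0, 235.0], [325.0, 229.0], [372.0, 242.0]]
90 [[348.0, 224.0], [325.0, 218.0], [373.0, 231.0]]
120 [[349.0, 213.0], [325.0, 206.0], [373.0, 219.0]]
```

View pics/seal.png

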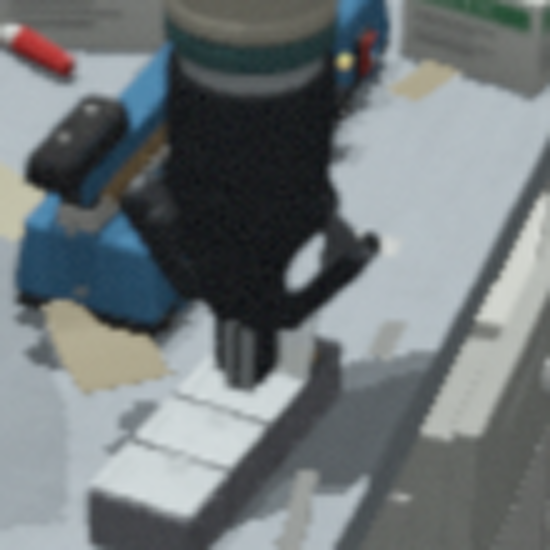

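Lids 1–3 are flush. The knuckles sit about 90 mm above the tip and the sealer is only about 45 mm high there, so the way is clear. Next is lid 4.

```bash
python3 -m jog '{"claw":[0,0,0,0,0,0,0,0,0,0,0,0],"xyz":[[0,0,0.003],[0,0,-0.12],[0,0,-0.12],[-0.06,0,0],[-0.06,0,0.01],[-0.06,0,0.02],[-0.06,0,0.04],[-0.06,0,0.04],[-0.06,0,0.05],[-0.04,0,0.05],[0,0,0.015],[0,0,0]],"twist":[[0,0,0],[0,0,0],[0,0,0],[0,0,0],[0,0,0],[0,0,0],[0,0,0],[0,0,0],[0,0,0],[0,0,0],[0,0,0],[0,0,0]]}'; python3 st.py;  python3 -m jog '{"claw":[0,0],"xyz":[[0,0,0.007],[0,0,0]],"twist":[[0,0,0],[0,0,0]]}'; python3 -m jog '{"claw":[0,0],"xyz":[[0,0,0.007],[0,0,0]],"twist":[[0,0,0],[0,0,0]]}'
```

```text
clock: 13.12
eef_pos: [441.4, 195.7, 33.9]
tool_rot: [-3.141, -0.0, 1.447]
force: [-0.4, 0.1, -0.5]
width: 0.1
gripper_force: 0.0
local -0.9 -64.4 z 33.89 [-0.42  0.13 -0.47] 13.125
clock: 13.38
eef_pos: [441.6, 195.7, 33.4]
tool_rot: [3.141, -0.0, 1.447]
force: [-0.1, -0.3, 1.5]
width: -0.1
gripper_force: 0.0
clock: 13.62
eef_pos: [441.5, 195.7, 33.0]
tool_rot: [3.141, -0.0, 1.447]
force: [-0.6, -0.0, 3.3]
width: 0.2
gripper_force: 2.3
```

```bash
python3 -m jog '{"claw":[0,0,0,0,0,0,0,0,0,0,0,0],"xyz":[[0,0,-0.1],[0,0,-0.4],[0,0,-0.5],[0,0,-0.5],[0,0,-0.5],[-0.4,0,0],[-0.45,0,0],[-0.45,0,0],[-0.45,0,0],[-0.45,0,0],[-0.45,0,0],[0,0,0]],"twist":[[0,0,0],[0,0,0],[0,0,0],[0,0,0],[0,0,0],[0,0,0],[0,0,0],[0,0,0],[0,0,0],[0,0,0],[0,0,0],[0,0,0]]}'
python3 - <<'E'
from fit import *
q=[449.9,259.5,-.119]; I=[]
for n,x0,y0 in(('side',285,215),('top',250,225)):
    d=cam(n); J=cv2.resize(d['color'][y0:y0+100,x0:x0+95,::-1],None,fx=4.2,fy=4.2,interpolation=cv2.INTER_CUBIC)
    L=[lidp(i,0,s) for i in range(4) for s in(1,-1)]+[(26,80,0),(-26,80,0),(-26,-80,0)]
    for p in proj(d,world(q,L)): cv2.circle(J,tuple(int((p[k]-(x0,y0)[k]+.5)*4.2) for k in(0,1)),2,(0,0,255),-1)
    I.append(J)
cv2.imwrite('pics/end.png',np.hstack(I))
E
```

```text
clock: 15.12
eef_pos: [407.7, -70.9, 232.9]
tool_rot: [-3.141, 0.002, 1.44]
force: [0.1, 1.2, -0.6]
width: -0.1
gripper_force: 0.0
```

View pics/end.png

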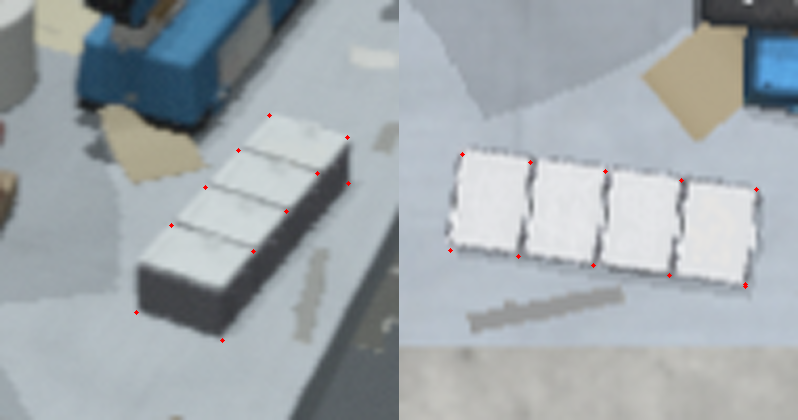

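All four lids lie flat and match the predicted shut edges. The strip is where it was, and the robot is clear of everything.

```bash
python3 -c "
from cell import order; print(order.finish_job())"
```

```text
the job is handed in; nothing more can be done
None
```

I closed all four lids in order from the left end and handed the job in at about 15 s; the final pictures from both cameras show them flat, with the strip still in its place.

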